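# Pack the finishing tool and lock its case

## Task

Pack the bookbinder's finishing tool with the broad T-shaped head into its case: first take the plain wooden stick out of the cradle and lay it flat on the green cutting mat, then lay the tool from the sloping rack gently in the cradle, head towards the hinge. Then shut the lid fully without slamming it, and only after that slide the bolt home to its end stop. Do not let the stick or the tool fall, and leave everything else where it is.

Things in the scene. Friction and masses are not known exactly. Their poses are not given: they have to be found in the camera images.
- case: plywood tool case fixed to the bench, 185 (x) x 230 (y) x 62 mm, walls and floor 6 mm, open on top, front facing its -x. Origin: centre of its underside. A ledge 44 mm deep, 36 mm high, 230 mm long along the outside of its front wall carries the bolt. Two bays side by side (about y = +55 and -55 mm): one holds the cradle, the other the tin
- lid (a joint): the lid, a plywood panel 185 x 230 x 8 mm hinged on the case's far (+x) top rim; 0 = shut, grows as it opens, to 1.75 rad; stiff hinge (3 N at the free edge), stays where left. On its outer face a dark bar 16 x 60 x 22 mm high, 20 mm from the free edge. A steel hasp tab 34 mm wide, at y = 22 mm, sticks out 35 mm beyond the free edge, with a keeper under it
- lid_hinge (a point): middle of the hinge line at the lid's underside (62 mm above the case's underside, x = 92.5 mm in the case's frame); moves with the lid: x axis from free edge to hinge, z out of the outer face, y along the hinge
- lid_edge (a point): middle of the lid's free edge, on its outer face (185 mm from the hinge line)
- bolt (a joint): the case's sliding bolt on the front ledge: m slid from its right end (case -y) towards +y; 0.060 = home against its end stop, a steel guide block 14 mm long, 24 mm high; about 2 N of friction, stays where left
- bolt_grip (a point): centre of the top of the bolt's wooden grip, a post 20 x 20 x 40 mm high, top 78 mm above the bench, 22 mm in front of the case's front wall; axes as the case
- cradle: cradle fixed in one bay, 150 x 48 mm: cork base and two wooden saddles 12 mm thick, 84 mm apart, each with a notch 31 mm wide, its bottom 24 mm above the cradle's underside, between ribs 10 mm high; open for fingers between the saddles. Origin: centre of its underside, on the case's floor, axes as the case
- seat (a point): where the middle of a tool's handle belongs in the cradle: midway between the saddles, 34 mm above the cradle's underside; axes as the case
- stick: plain wooden bar 130 x 24 x 24 mm left lying in the cradle's notches. Origin: centre of its underside, x along it
- pallet: hand tool to pack: wooden handle 110 x 24 wide x 20 mm thick, 20 mm neck, broad T-shaped brass head 50 mm wide, 20 long, 14 thick (150 mm overall). Origin: middle of the handle; x along it towards the head (ends at x = 95 mm), y across its width, z out of its upper flat side. It starts on the rack, sloping 35 degrees, head uppermost and away from the robot
- rack: dark wooden rest fixed to the bench, 150 x 200 mm, its board sloping up 35 degrees towards +x, 115 mm high at the back; three tools lie side by side, 62 mm apart in y, each on two cross bars 80 mm apart that hold the handle 14 mm off the board, between ribs 8 mm high, against a stop at the low end; free between the bars. Origin: centre of its underside
- mat: green cutting mat fixed on the bench, 170 (x) x 400 (y) x 3 mm. Origin: centre of its underside
- wheel: hand tool like the pallet but ending in a thin brass wheel, 36 mm across; lies on the rack; leave it there. Origin and axes as for the pallet
- stamp: hand tool like the pallet but ending in a plain round brass stud, 22 mm across; lies on the rack; leave it there. Origin and axes as for the pallet
- tin: flat steel tin 140 x 58 x 30 mm lying in the other bay of the case, where it stays. Origin: centre of its underside, x along its length
- jar: glue jar standing between case and rack, 56 mm across, 100 mm high. Origin: centre of its underside
- weight: steel press weight with a knob on the cutting mat, 64 mm across, 68 mm high. Origin: centre of its underside
- folder: flat white bone folder 150 x 26 x 6 mm lying on the cutting mat. Origin: centre of its underside, x along it
- tub: open plastic tub of corks, 88 mm across, 75 mm high. Origin: centre of its underside
- hammer: hammer, about 240 mm long, lying right of the case. Origin: under its middle, x along the handle towards the head
Mind the look-alikes: they are no part of the job. What is shaped like the stick but purple or white is not meant.

How it is judged (in metres and radians):
On the way, in this order (a step that is already met when the one before it is completed fails the run):
1. the stick lies flat on the cutting mat, let go (x of stick in the frame of mat between -0.085 and 0.085 m and y of stick in the frame of mat between -0.2 and 0.2 m and height (world z) of stick below 0.03 m and angle between stick's own x axis and vertical above 1.45 rad and linear speed of stick below 0.05 m/s and contact force between the fingers and stick below 0.1 N), for 0.2 s.
2. the T-headed tool lies in the cradle, let go, with the lid still open (horizontal distance between pallet and seat below 0.012 m and z of pallet in the frame of seat between -0.006 and 0.006 m and angle between the x axis of pallet and the x axis of seat, either way round below 0.1 rad and linear speed of pallet below 0.05 m/s and contact force between the fingers and pallet below 0.1 N and value of joint lid above 0.5 rad), for 0.2 s.
3. the lid is shut, the bolt not yet home (value of joint lid below 0.04 rad and value of joint bolt below 0.05 m), for 0.2 s.
4. the bolt is home (value of joint lid below 0.04 rad and value of joint bolt above 0.056 m), for 0.2 s.
At the end, for the whole second after the job is handed in: Stick flat and released, its centre on the mat; T-headed tool released in the cradle, handle middle within 12 mm level and 6 mm in height of the seat and within 0.1 rad of its direction; lid within 0.04 rad of shut; bolt within 4 mm of its end stop (all of step 1 and all of step 4 and horizontal distance between pallet and seat below 0.012 m and z of pallet in the frame of seat between -0.006 and 0.006 m and angle between the x axis of pallet and the x axis of seat, either way round below 0.1 rad and linear speed of pallet below 0.05 m/s and contact force between the fingers and pallet below 0.1 N); the robot touches nothing.
It fails at once if another tool, the tin, jar, weight, folder, tub or hammer is moved by more than 25 mm (distance of any of wheel, stamp, tin, jar, weight, folder, tub, hammer from where it was at the start of the episode above 0.025 m).
It fails at once if the lid is slammed (faster than 3 rad/s) (velocity of joint lid below -3 rad/s).
It fails at once if the stick or the T-headed tool falls freely (more than about 25 mm) ((linear speed of stick above 0.7 m/s and contact force between anything else and stick below 0.05 N) or (linear speed of pallet above 0.7 m/s and contact force between anything else and pallet below 0.05 N)).
It also fails if it takes over 72 s, if anything falls off the work surface, if the arm or the gripper's body presses on something with over 40 N, if the wrist force passes 120 N, or if a joint passes its speed limit or range.

## Robot

A 7-joint arm with a two-finger parallel gripper is mounted at the origin on the work surface. World frame = base frame: x ahead of the robot, y to its left, z up, the work surface at z = 0. Lengths are in mm, angles in rad, forces in N, time in s.
With the tool pointing down it reaches from about 400 to 750 mm from the base axis. Payload 19.5 kg.
Tool frame: the origin (TCP) lies at the very end of the fingers, on their centre line; the grasp point (between the pads) lies 19 mm behind it; z points along the fingers, y is the line along which they close (so a half turn about z gives the same grasp; the last joint's range is limited). The gripper opens to 85 mm and grips with 20 to 120 N. Pads are 22 mm wide; open, the fingers measure 114 mm over their backs; the gripper's body (76 mm by 85 mm) begins 54 mm behind the grasp point. The pads swing forward as they close: fully open they stand 13 mm farther back than shut.
Start: joints at [-1.309, 0.707, -0.028, 1.485, 0.022, 0.951, -0.075], TCP at [171.998, 548.645, 231.268] pointing down, gripper open.
Joint ranges: [-2.71, 2.71], [-0.32, 2.16], [-1.57, 1.52], [0, 2.45], [-1.46, 4.6], [0, 2.02], [-2.83, 2.83]. Speed limits (rad/s): [1.89, 1.89, 2.57, 2.57, 3.01, 3.01, 3.01].

## Interface

Orientations are given as a unit quaternion [w, x, y, z].
In Python, from plant import r, vision gives the robot as it stands. The module is installed in compiled form; this text tells all that it offers.
- The arm moves only by the tool carry_out, never from a script. Its argument "moves" is a list of rows, each a list of 5 numbers: the shift along the world's x, y, z in cm, then the turn about the world's z in degrees, then the finger opening in cm, from 0 to 8.54. A call has 1 to 8 rows; each row shifts and turns the commanded pose from where the row before left it; what a row does not reach is not made up. A row lasts 1/8 s, in which the tool goes at most 62.5 mm and 10.7 degrees, less where a joint would pass 70% of its speed; a pose out of reach is approached as far as the arm can. A call is refused whole if a number of a shift passes 6.25 or a number of a turn 10.7, either way. A call with a gripper value outside its range is refused whole. The fingers move at their own pace and stop on an object; "force" is the grip in N (left out, the last holds). Time passes only in rows, so rows that do not move let the fingers close. It gives the time, the measured TCP pose, the force, the opening and the grip force at its end, in the units of the state.
- r.read_state(): the state, without advancing time (a new reading comes with each control period).
- vision.snapshot(name): name is "scene" or "top" or "wrist"; returns (picture, depth): 400x640x3 uint8, red, green, blue; 400x640 float32, mm along the optical axis (not along the pixel's ray), 0 where there is no reading.
- vision.calibration(name): a dict with "fov_y" (degrees; the focal length in pixels is half the picture's height over the tangent of half this angle, whatever the lens; pixels are square), "cx", "cy" (the principal point, pixels), "position" and "rotation" of the camera in the world. Camera axes: x right, y down, z forward; pixel columns grow to the right and rows downward; lengths in mm; the calibration is good to about 2 mm. The wrist camera is an equidistant fisheye: a pixel r from the principal point sees the ray r / f radians off the axis. A picture is of the moment at which its call begins: read the wrist's pose just before it. calibration takes no time and is no camera call; for the wrist camera it gives the pose at the moment of the call.
- r.sign_off(): hands the job in; it is judged then, once.
The state is a dict: "time": time; "joint_pos": joint angles; "qvel": joint speeds; "tau": joint torques, N m; "position": TCP position; "tcp_rot": TCP orientation; "force": force on the tool from outside, world axes, zero at the start; "wrist_torque": the same for the moment, N m; "gripper_width": finger opening in mm; "finger_force": force on a finger pad.
Only numpy, scipy, OpenCV 4.12 (cv2) and the standard library are available. Lean on these libraries where they do the work, as an engineer would, in place of code of your own. Each camera call takes 0.05 s, during which the arm holds its last target. There are 200 camera calls.

## Working session

There is one attempt and no reset: what is moved stays moved. The work goes in short steps, Python scripts to look and compute and a tool call to move; the robot and the scene stay as the last step left them, time stands still between calls to the robot, and variables do not carry over. Pictures are saved under pics/ and viewed, at most 10 in all, crops included, and the job is handed in when it is done.

Besides the shell and the picture viewer there is one more tool, called after ">>>" in YAML: its name, and indented under it one key for each argument. carry_out: Moves the arm, as the interface text tells. Its arguments: {"type":"object","properties":{"moves":{"type":"array","items":{"type":"array","items":{"type":"number"}}},"force":{"type":"number"}},"required":["moves"]}

```bash
mkdir -p pics; cat > h.py <<'E'
import numpy as np, cv2
from plant import r, vision
def snap(n,save=None):
    c=vision.calibration(n); p,d=vision.snapshot(n)
    if save: cv2.imwrite('pics/'+save,p[:,:,::-1])
    return p,d,c
def cloud(d,c):
    f=200/np.tan(np.radians(c['fov_y'])/2); v,u=np.mgrid[:400,:640]
    q=np.stack([(u-c['cx'])/f*d,(v-c['cy'])/f*d,d],-1)
    P=q@np.array(c['rotation']).T+np.array(c['position']); P[d<=0]=np.nan
    return P
E
python3 - <<'E'
from h import *
s=r.read_state(); print(s['time'],s['position'],s['tcp_rot'],s['gripper_width'])
for n in('top','scene'):
    p,d,c=snap(n,n+'0.png'); print(n,c['fov_y'],c['position'],c['cx'],c['cy'],np.round(c['rotation'],2).tolist()); np.savez(n+'0.npz',p=p,d=d,P=cloud(d,c))
E
```

```text
0.0 [171.93032174 548.41483868 230.83703119] [-6.74465678e-05  1.51333987e-01  9.88482537e-01 -5.42096444e-04] 85.12730553889129
top 45.61533272333563 [ 291.55764687  -24.48744533 1540.95737294] 321.1610184101149 198.92481303235354 [0.05, -0.7, 0.71, -0.04]Traceback (most recent call last):
  File "<stdin>", line 4, in <module>
  File "h.py", line 10, in cloud
    P=q@np.array(c['rotation']).T+np.array(c['position']); P[d<=0]=np.nan
      ~^~~~~~~~~~~~~~~~~~~~~~~~~~
ValueError: matmul: Input operand 1 has a mismatch in its core dimension 0, with gufunc signature (n?,k),(k,m?)->(n?,m?) (size 4 is different from 3)
```

```bash
sed -i "s/np.array(c\['rotation'\]).T/R(c['rotation']).T/" h.py; cat >> h.py <<'E'
def R(q):
    from scipy.spatial.transform import Rotation as Ro
    return Ro.from_quat(np.roll(q,-1)).as_matrix()
E
python3 - <<'E'
from h import *
for n in('top','scene'):
    p,d,c=snap(n,n+'0.png'); print(n,c['fov_y'],c['position'],np.round(R(c['rotation']),2).tolist()); np.savez(n+'0.npz',p=p,d=d,P=cloud(d,c))
E
```

```text
top 45.61533272333563 [ 291.55764687  -24.48744533 1540.95737294] [[-0.02, -0.99, 0.12], [-1.0, 0.02, 0.01], [-0.01, -0.12, -0.99]]
scene 52.40214490270839 [ 860.91949803  514.33528821 1085.56552242] [[-0.79, 0.51, -0.33], [0.61, 0.66, -0.43], [0.0, -0.55, -0.84]]
```

View pics/top0.png

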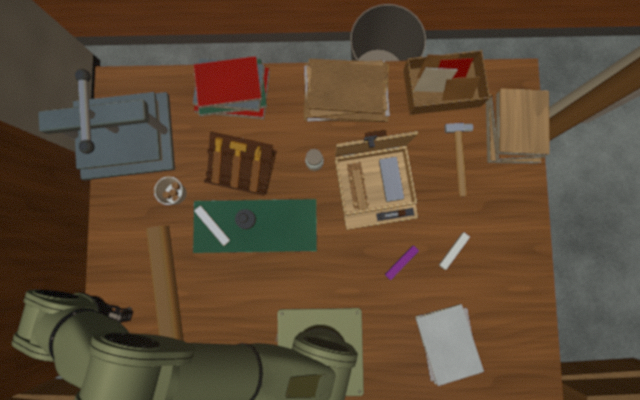

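View pics/scene0.png

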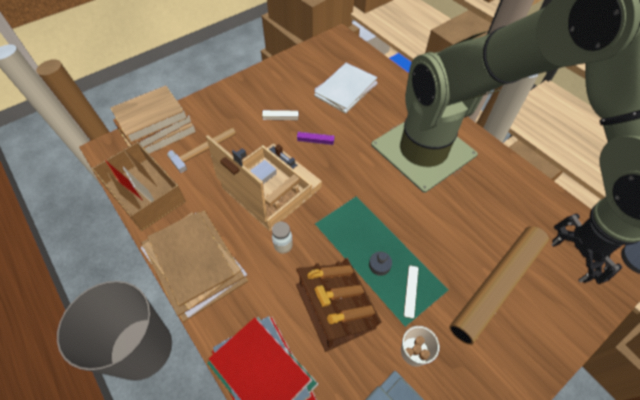

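```bash
python3 - <<'E'
from h import *
t=np.load('top0.npz'); 
a=cv2.resize(t['p'][125:235,190:290],None,fx=4,fy=4,interpolation=3); b=cv2.resize(t['p'][125:235,330:425],None,fx=4,fy=4,interpolation=3)
cv2.imwrite('pics/crop.png',np.hstack([a,b])[:,:,::-1])
P=t['P']; 
def at(u,v): print((u,v),np.round(P[v,u],1))
for q in [(218,145),(238,147),(237,165),(235,185),(256,155),(266,160),(358,185),(352,165),(364,205),(390,178),(315,158),(245,218),(205,215),(380,215),(400,213),(345,225),(375,139),(340,150),(410,138),(200,240),(310,240),(168,190),(460,160)]: at(*q)
E
```

```text
(218, 145) [635.5 296.3 123.7]
(238, 147) [627.3 234.5 127.4]
(237, 165) [577.3 242.5  99.3]
(235, 185) [521.3 255.9  58.9]
(256, 155) [600.5 179.1 132.1]
(266, 160) [596.1 155.7  76.8]
(358, 185) [ 515.4 -132.3   53.6]
(352, 165) [ 588.3 -117.5   10.4]
(364, 205) [ 451.4 -149.4   54.7]
(390, 178) [ 538.8 -236.4   36.6]
(315, 158) [595.    1.5  99.3]
(245, 218) [415.4 222.   70.6]
(205, 215) [432.5 362.3   8.3]
(380, 215) [ 420.1 -200.1   42.2]
(400, 213) [ 422.3 -257.9   76.6]
(345, 225) [393.  -90.6   1.9]
(375, 139) [ 614.4 -168.6  248.3]
(340, 150) [603.1 -73.6 168.6]
(410, 138) [ 630.9 -277.2  187.1]
(200, 240) [ 3.524e+02  3.795e+02 -2.000e-01]
(310, 240) [346.6  23.4  -1. ]
(168, 190) [517.5 486.7   1.1]
(460, 160) [ 595.4 -465.7   26.8]
```

View pics/crop.png

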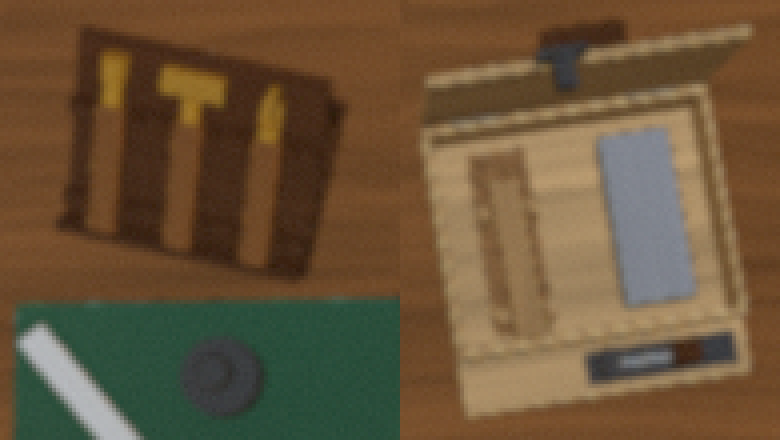

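```bash
python3 - <<'E'
from h import *
for n in('top','scene'):
    t=np.load(n+'0.npz');P=t['P'];p=t['p'];x,y,z=P[...,0],P[...,1],P[...,2]
    hsv=cv2.cvtColor(p,cv2.COLOR_RGB2HSV)
    print('==',n)
    def box(m,name):
        q=P[m]; 
        if len(q)<6: print(name,len(q));return
        (c,s,a)=cv2.minAreaRect(q[:,:2].astype(np.float32)); print(name,len(q),'c',np.round(c,1),'s',np.round(s,1),'a',round(a,1),'zmed',np.round(np.median(q[:,2]),1))
    reg=(x>370)&(x<640)&(y>-310)&(y<-50)
    box(reg&(z>57)&(z<67)&(x<605),'rim')
    box(reg&(z>25)&(x<605)&(z<67),'case+ledge')
    box((x>425)&(x<580)&(y>-185)&(y<-100)&(z>48)&(z<57),'stick')
    box((x>440)&(x<600)&(y>-290)&(y<-190)&(z>31)&(z<42)&(hsv[...,1]<90),'tin')
    box(reg&(x<440)&(z>70)&(z<84),'boltpost')
    box(reg&(z>90),'lid')
    q=P[reg&(z>90)]; A=np.c_[q[:,1:],np.ones(len(q))]; print('lid plane x=ay+bz+c',np.linalg.lstsq(A,q[:,0],rcond=None)[0], 'zmax',q[:,2].max())
    g=(hsv[...,0]>60)&(hsv[...,0]<90)&(hsv[...,1]>100)&(z<12)&(x>280)&(x<520)&(y>0)
    box(g,'mat')
    br=(hsv[...,0]>17)&(hsv[...,0]<30)&(hsv[...,1]>150)&(x>540)&(x<700)&(y>130)&(y<330)&(z>80)
    k,l=cv2.connectedComponents(br.astype(np.uint8))
    for i in range(1,k): box(l==i,'brass')
    w=(x>480)&(x<640)&(y>215)&(y<280)&(z>30)
    # height above the board: print rows
    hd=w&(hsv[...,2]>95)&(x<610)
    box(hd,'handle')
    q=P[hd]; c=q.mean(0); U=np.linalg.svd(q-c)[2][0]; print(c,U)
    box((x>470)&(x<690)&(y>130)&(y<340)&(z>20),'rack')
E
```

```text
== top
rim 407 c [ 505.2 -186.8] s [245.9 199.1] a 90.0 zmed 61.2
case+ledge 2605 c [ 507.4 -190.7] s [226.4 230.5] a 7.9 zmed 38.9
stick 254 c [ 498.1 -132.7] s [135.7  64.7] a 8.7 zmed 53.6
tin 651 c [ 519.4 -245.1] s [167.3  58.1] a 8.7 zmed 36.5
boltpost 41 c [ 426.1 -264.4] s [19.  18.8] a 7.3 zmed 79.0
lid 1035 c [ 620.6 -173.8] s [ 52.  226.1] a 18.1 zmed 219.1
lid plane x=ay+bz+c [-1.46110165e-01 -3.14461091e-02  5.98465858e+02] zmax 289.25472071409627
mat 4881 c [396.2 203.4] s [389.7 160.3] a 90.0 zmed 3.4
brass 77 c [638.1 303.2] s [29.  33.8] a 73.4 zmed 121.6
brass 150 c [624.8 243.3] s [63.  35.2] a 69.8 zmed 126.1
brass 66 c [611.1 179.2] s [45.1 23. ] a 4.1 zmed 123.0
handle 218 c [565.  250.6] s [23.2 95.9] a 76.8 zmed 86.1
[564.92805976 250.46925453  85.33017945] [-0.80887208  0.19783528 -0.55370313]
rack 3195 c [588.  245.2] s [201.3 155.3] a 76.7 zmed 83.8
== scene
rim 312 c [ 491.3 -172.5] s [277.9 167.1] a 76.7 zmed 60.3
case+ledge 2176 c [ 508.2 -185. ] s [226.5 232.9] a 7.9 zmed 40.1
stick 314 c [ 503.1 -132.3] s [137.   83.6] a 8.6 zmed 52.8
tin 277 c [ 487.1 -245.7] s [109.6  62. ] a 14.8 zmed 34.9
boltpost 37 c [ 430.3 -257.6] s [18.6 19.8] a 8.4 zmed 76.3
lid 1703 c [ 615.1 -168. ] s [ 49.1 231.7] a 0.4 zmed 199.6
lid plane x=ay+bz+c [-1.51032716e-01 -7.03871229e-02  6.13211012e+02] zmax 283.2133367256049
mat 5668 c [399.5 206.7] s [394.7 165.8] a 89.9 zmed 1.9
brass 106 c [606.6 173.7] s [38.4 36.4] a 54.9 zmed 122.9
brass 224 c [623.6 233.8] s [66.7 39.7] a 77.1 zmed 126.3
brass 122 c [640.5 302.2] s [20.4 41.2] a 78.4 zmed 126.8
handle 400 c [557.2 247.3] s [ 63.8 105.4] a 90.0 zmed 78.1
[564.14461309 254.50136146  76.79914196] [ 0.80637571 -0.08561089  0.58517433]
rack 3931 c [588.8 250.2] s [201.2 155.9] a 76.5 zmed 87.5
```

>>> carry_out:
  moves:
    - [4.3,-3.5,0.8,0.5,8.5]
    - [4.3,-3.5,0.8,0.5,8.5]
    - [4.3,-3.5,0.8,0.5,8.5]
    - [4.3,-3.5,0.8,0.5,8.5]
    - [4.3,-3.5,0.8,0.5,8.5]
    - [4.3,-3.5,0.8,0.5,8.5]
    - [4.3,-3.5,0.8,0.5,8.5]
    - [4.3,-3.5,0.8,0.5,8.5]

```text
time: 1.15
position: [517.2, 267.3, 295.5]
tcp_rot: [-0.0, 0.117, 0.993, -0.0]
force: [0.4, 1.1, -0.4]
gripper_width: 85.2
finger_force: 0.0
```

```bash
cat >> h.py <<'E'
def wcloud(d,c):
    f=200/np.tan(np.radians(c['fov_y'])/2); v,u=np.mgrid[:400,:640]
    a,b=u-c['cx'],v-c['cy']; rr=np.hypot(a,b)+1e-9; th=rr/f
    k=np.tan(np.minimum(th,1.45))/rr
    q=np.stack([a*k*d,b*k*d,d],-1)
    P=q@R(c['rotation']).T+np.array(c['position']); P[(d<=0)|(th>1.4)]=np.nan
    return P
E
python3 - <<'E'
from h import *
s=r.read_state(); print(s['position'],s['qvel'].max())
p,d,c=snap('wrist','w1.png'); print(c); P=wcloud(d,c); np.savez('w1.npz',p=p,d=d,P=P)
E
```

```text
[517.18587229 267.25886466 295.48353336] 0.7986199628121818
{'fov_y': 65.70646984690485, 'cx': 316.6557355993392, 'cy': 206.3205793575376, 'position': array([445.39914409, 283.21893528, 438.87504148]), 'rotation': array([0.11488555, 0.77636343, 0.61310222, 0.09037036])}
```

View pics/w1.png

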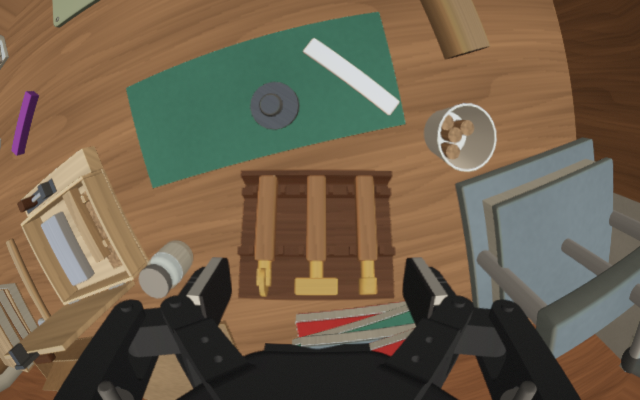

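```bash
python3 - <<'E'
from h import *
t=np.load('w1.npz');P=t['P'];p=t['p'];hsv=cv2.cvtColor(p,cv2.COLOR_RGB2HSV)
for q in [(317,180),(317,200),(317,220),(317,240),(317,255),(317,287),(300,220),(268,220),(366,220),(275,105),(200,140)]: print(q,np.round(P[q[1],q[0]],1),hsv[q[1],q[0]])
w=np.zeros((400,640),bool); w[168:265,304:330]=1
h=w&(hsv[...,2]>110)&(hsv[...,0]<17)
k,l,st,_=cv2.connectedComponentsWithStats(h.astype(np.uint8)); i=1+st[1:,4].argmax(); print(st[i]); h=l==i
q=P[cv2.erode(h.astype(np.uint8),np.ones((3,3)))>0]; q=q[~np.isnan(q[:,0])]
c=q.mean(0);U=np.linalg.svd(q-c)[2]; d=U[0]*np.sign(U[0,0]); s=(q-c)@d; print('c',c,'d',d,'ext',s.min(),s.max(),'n',U[2])
print('yaw',np.degrees(np.arctan2(d[1],d[0])),'slope',np.degrees(np.arcsin(d[2])))
w[:]=0; w[270:300,285:345]=1
b=w&(hsv[...,0]>17)&(hsv[...,0]<32)&(hsv[...,1]>130)&(hsv[...,2]>90); q=P[b]; print('head',len(q),np.nanmean(q,0),'s along',np.nanmin((q-c)@d),np.nanmax((q-c)@d))
n=R(r.read_state()['tcp_rot']);print(r.read_state()['position'])
E
```

```text
(317, 180) [524.1 264.7  56.6] [ 14 127 151]
(317, 200) [545.5 259.6  71.5] [ 14 124 152]
(317, 220) [565.6 254.8  87.1] [ 14 125 153]
(317, 240) [585.2 250.1 101. ] [ 14 125 155]
(317, 255) [599.6 246.7 111.4] [ 14 125 151]
(317, 287) [630.7 239.3 130.9] [ 20 128 188]
(300, 220) [571.3 230.5  55.1] [ 11 133  98]
(268, 220) [551.8 197.   87.3] [ 14 125 149]
(366, 220) [579.6 312.6  86.9] [ 14 126 152]
(275, 105) [421.2 238.4  70.1] [105  27  96]
(200, 140) [434.8 109.6   3.5] [ 78 108 113]
[ 306  175   20   90 1673]
c [562.98270168 253.88792657  84.67558498] d [ 0.79569776 -0.19607879  0.57307782] ext -55.43704375359069 51.06274211448256 n [ 0.55745803 -0.1329331  -0.81949334]
yaw -13.843228268761774 slope 34.965131840272534
head 212 [627.08279292 239.16235905 125.18220464] s along 62.66772084648193 91.72265975408045
[522.59184298 261.07398545 295.97031005]
```

>>> carry_out:
  moves:
    - [-0.4,-5,0,2.7,8.5]
    - [-0.4,-5,0,2.7,8.5]
    - [-0.4,-5,0,2.7,8.5]
    - [-0.4,-5,0,2.7,8.5]
    - [-0.4,-5,0,2.7,8.5]
    - [-0.4,-5,0,2.7,8.5]
    - [-0.4,-5,0,2.7,8.5]
    - [-0.4,-4.7,0,2.7,8.5]

```text
time: 2.2
position: [483.6, -130.0, 295.2]
tcp_rot: [-0.0, -0.072, 0.997, -0.0]
force: [0.6, -0.2, 0.5]
gripper_width: 85.1
finger_force: 0.0
```

```bash
python3 - <<'E'
from h import *
import time
p,d,c=snap('wrist','w2.png'); P=wcloud(d,c); np.savez('w2.npz',p=p,d=d,P=P)
s=r.read_state(); print(s['position'],s['tcp_rot'],np.round(s['qvel'],2))
E
```

```text
[ 482.51377174 -136.35818999  294.96350429] [-6.96530295e-04 -7.01212829e-02  9.97536891e-01 -1.63456136e-03] [-0.09 -0.    0.02  0.02 -0.01 -0.01 -0.19]
```

View pics/w2.png

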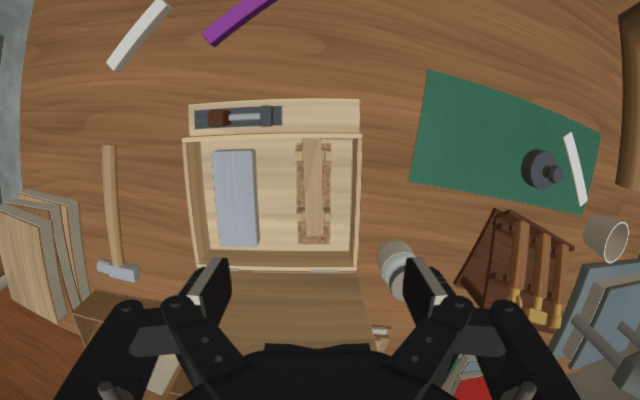

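```bash
python3 - <<'E'
from h import *
t=np.load('w2.npz');P=t['P'];p=t['p'];x,y,z=P[...,0],P[...,1],P[...,2]
hsv=cv2.cvtColor(p,cv2.COLOR_RGB2HSV)
V,U=np.mgrid[:400,:640]
def win(u0,v0,u1,v1): return (U>=u0)&(U<u1)&(V>=v0)&(V<v1)
def box(m,name):
    q=P[m]; q=q[~np.isnan(q[:,0])]
    (c,s,a)=cv2.minAreaRect(q[:,:2].astype(np.float32)); print(name,len(q),'c',np.round(c,1),'s',np.round(s,1),'a',round(a,1),'zmed',np.round(np.median(q[:,2]),1)); return c
box(win(180,90,365,270)&(z>28)&(z<66),'case+ledge')
box(win(180,125,365,272)&(z>59.5)&(z<65),'rim')
box(win(180,90,365,134)&(z>30)&(z<42),'ledge')
box(win(290,132,338,250)&(z>51)&(z<57),'stick')
box(win(290,132,338,250)&(z>14),'cradle')
box(win(200,140,265,252)&(z>30)&(z<42),'tin')
box(win(190,95,290,132)&(z>72)&(z<84),'post')
# cross profile of cradle in case frame
a=np.radians(8); ex=np.array([np.cos(a),np.sin(a)]);ey=np.array([-ex[1],ex[0]])
for v in (155,165,190,215,230,238,241): print(v,[(int(round(P[v,u,:2]@ex)),int(round(P[v,u,:2]@ey)),int(round(z[v,u]))) for u in range(292,340,3)])
print([(v,np.round(P[v,312],0).tolist()) for v in range(132,250,5)])
print('bolt row',[(u,int(round(P[116,u,:2]@ey)),int(round(z[116,u]))) for u in range(196,288,4)])
q=P[win(260,285,350,340)&(z>80)]; A=np.c_[q[:,1:],np.ones(len(q))]; print('lid',len(q),np.linalg.lstsq(A,q[:,0],rcond=None)[0])
E
```

```text
case+ledge 16707 c [ 510.2 -187.6] s [229.6 231.2] a 8.4 zmed 38.1
rim 2607 c [ 526.4 -185.6] s [195.8 230.3] a 8.3 zmed 62.5
ledge 4740 c [ 418.4 -201.1] s [ 43.8 231.2] a 8.3 zmed 37.0
stick 1794 c [ 498.  -134.6] s [139.8  35.9] a 15.6 zmed 54.8
cradle 2498 c [ 498.9 -133.4] s [136.2  58.6] a 8.1 zmed 54.7
tin 3946 c [ 546.  -251.4] s [151.   85.6] a 8.2 zmed 36.8
post 276 c [ 426.7 -261. ] s [20.7 19.7] a 6.6 zmed 79.0
155 [(442, -232, 7), (438, -226, 40), (438, -221, 43), (439, -218, 31), (436, -213, 55), (436, -210, 56), (436, -206, 55), (436, -202, 54), (436, -198, 54), (436, -195, 56), (439, -190, 31), (439, -187, 32), (438, -183, 40), (438, -179, 41), (442, -173, 6), (442, -169, 8)]
165 [(457, -232, 6), (457, -228, 6), (456, -224, 11), (456, -219, 10), (449, -213, 55), (449, -210, 55), (449, -206, 55), (448, -202, 56), (449, -198, 55), (449, -195, 54), (456, -190, 12), (456, -186, 9), (456, -182, 10), (456, -177, 6), (456, -173, 8), (456, -169, 7)]
190 [(493, -233, 6), (493, -228, 8), (492, -224, 12), (492, -220, 12), (481, -214, 54), (481, -210, 56), (481, -206, 55), (480, 
[... 1710 characters left out ...]
), (212, [534.0, -130.0, 55.0]), (217, [540.0, -129.0, 56.0]), (222, [548.0, -128.0, 54.0]), (227, [554.0, -127.0, 55.0]), (232, [561.0, -126.0, 56.0]), (237, [587.0, -123.0, 9.0]), (242, [595.0, -122.0, 11.0]), (247, [606.0, -121.0, 5.0])]
bolt row [(196, -359, 39), (200, -353, 40), (204, -348, 38), (208, -327, 79), (212, -322, 79), (216, -317, 80), (220, -312, 79), (224, -309, 73), (228, -309, 54), (232, -305, 52), (236, -299, 52), (240, -293, 55), (244, -288, 53), (248, -284, 52), (252, -278, 54), (256, -273, 54), (260, -267, 59), (264, -262, 62), (268, -257, 60), (272, -254, 45), (276, -250, 39), (280, -245, 39), (284, -240, 36)]
lid 4930 [-1.44776408e-01 -5.45407629e-02  6.01788906e+02]
```

```bash
python3 - <<'E'
from h import *
t=np.load('w2.npz');P=t['P'];z=P[...,2]
V,U=np.mgrid[:400,:640]
a=np.radians(8.3); ex=np.array([np.cos(a),np.sin(a)]);ey=np.array([-ex[1],ex[0]])
m=(U>=290)&(U<338)&(V>=135)&(V<250)
s=P[...,:2]@ex; w=P[...,:2]@ey
for nm,k in (('ribs',m&(z>37.5)&(z<43)),('stick',m&(z>52)&(z<57.5)&(V>141)),('notch',m&(z>29)&(z<33)),('base',m&(z>9.5)&(z<13))):
    for lo,hi in ((400,480),(480,600)) if nm!='stick' else ((400,600),):
        j=k&(s>lo)&(s<hi); print(nm,j.sum(),'s',np.percentile(s[j],[0,3,50,97,100]).round(1),'w',np.percentile(w[j],[0,3,50,97,100]).round(1))
c0=np.array([532,-184.4]);print('case centre',c0@ex,c0@ey)
j=m&(z>52)&(z<57.5)&(V>145);f=np.polyfit(s[j],w[j],1);print('stick ang',8.3+np.degrees(f[0]))
print(ex,ey)
E
```

```text
ribs 120 s [414.7 431.5 437.4 443.4 443.5] w [-227.9 -227.8 -191.1 -181.3 -181.2]
ribs 107 s [515.  515.4 521.  526.8 527. ] w [-228.1 -228.  -221.1 -181.8 -181.8]
stick 1714 s [418.6 421.2 477.3 537.3 542.5] w [-217.  -215.8 -204.6 -194.2 -192.8]
notch 59 s [431.1 431.4 435.5 442.1 442.3] w [-228.5 -226.2 -191.5 -183.2 -180.9]
notch 64 s [514.  514.2 517.4 526.1 526.3] w [-228.5 -227.1 -217.5 -184.  -182.8]
base 423 s [423.9 425.3 460.5 478.8 479.3] w [-229.2 -228.8 -192.4 -181.2 -180.1]
base 832 s [480.1 482.  540.9 573.9 574.7] w [-231.3 -227.8 -204.  -181.  -173.1]
case centre 499.8084363201124 -259.26605443683576
stick ang 9.432046596120083
[0.98952579 0.1443562 ] [-0.1443562   0.98952579]
```

>>> carry_out:
  moves:
    - [0.5,0,0,0.7,5.2]
    - [0.5,0,0,0,5.2]
    - [0,0,0,0,5.2]

```text
time: 2.62
position: [494.5, -127.3, 295.1]
tcp_rot: [-0.0, -0.078, 0.997, 0.0]
force: [0.4, -0.3, 0.4]
gripper_width: 52.0
finger_force: 0.0
```

>>> carry_out:
  moves:
    - [0.9,-0.6,-4,0,5.2]
    - [0,0,-5.5,0,5.2]
    - [0,0,-5.5,0,5.2]
    - [0,0,-5,0,5.2]
    - [0,0,-4,0,5.2]
    - [0,0,0,0,5.2]

```text
time: 3.38
position: [502.0, -133.4, 53.7]
tcp_rot: [-0.002, -0.078, 0.997, 0.001]
force: [0.1, -0.9, 0.4]
gripper_width: 51.9
finger_force: 0.0
```

>>> carry_out:
  moves:
    - [0,0,-1.5,0,5.2]
    - [0,0,-1.5,0,5.2]
    - [0,0,0,0,5.2]
    - [0,0,0,0,2]
    - [0,0,0,0,2]
    - [0,0,0,0,2]
  force: 35

```text
time: 4.12
position: [503.2, -134.4, 25.8]
tcp_rot: [0.0, -0.077, 0.997, -0.0]
force: [-1.6, 0.5, 8.1]
gripper_width: 23.1
finger_force: 35.2
```

>>> carry_out:
  moves:
    - [0,0,2,0,2]
    - [0,0,4,0,2]
    - [0,0,4,0,2]
    - [-1.8,4.6,0.4,0,2]
    - [-1.8,4.6,0,0,2]
    - [-1.8,4.6,0,0,2]
    - [-1.8,4.6,0,0,2]
    - [-1.8,4.5,0,0,2]

```text
time: 5.12
position: [412.5, 96.1, 129.6]
tcp_rot: [0.0, -0.077, 0.997, 0.0]
force: [1.3, 1.1, -0.4]
gripper_width: 23.6
finger_force: 35.9
```

>>> carry_out:
  moves:
    - [0,0,0,0,2]
    - [0,0,-4,0,2]
    - [0,0,-4,0,2]
    - [0,0,-2,0,2]
    - [0,0,-1,0,2]
    - [0,0,-0.5,0,2]
    - [0,0,0,0,2]
    - [0,0,0,0,2]

```text
time: 6.12
position: [414.7, 95.0, 15.9]
tcp_rot: [-0.001, -0.077, 0.997, -0.0]
force: [-0.2, 0.0, -1.2]
gripper_width: 23.5
finger_force: 35.9
```

>>> carry_out:
  moves:
    - [0,0,-0.5,0,2]
    - [0,0,-0.4,0,2]
    - [0,0,-0.3,0,2]
    - [0,0,0,0,2]

```text
time: 6.62
position: [417.6, 95.7, 5.4]
tcp_rot: [-0.004, -0.078, 0.997, -0.001]
force: [0.4, -0.3, -0.7]
gripper_width: 23.7
finger_force: 35.8
```

>>> carry_out:
  moves:
    - [0,0,-0.3,0,2]
    - [0,0,0,0,2]
    - [0,0,-0.2,0,2]
    - [0,0,0,0,2]

```text
time: 7.12
position: [418.5, 95.9, 2.9]
tcp_rot: [-0.005, -0.078, 0.997, -0.001]
force: [-8.2, 0.6, 49.5]
gripper_width: 23.5
finger_force: 65.1
```

>>> carry_out:
  moves:
    - [0,0,0.2,0,2]
    - [0,0,0,0,3]
    - [0,0,0,0,5]
    - [0,0,0,0,5]
    - [0,0,3,0,5]
    - [0,0,5,0,5]
    - [0,0,5,0,5]
    - [0,0,5,0,5]

```text
time: 8.12
position: [418.7, 95.9, 185.3]
tcp_rot: [-0.005, -0.078, 0.997, -0.001]
force: [1.0, 0.1, 0.3]
gripper_width: 50.0
finger_force: 0.0
```

```bash
python3 - <<'E'
from h import *
p,d,c=snap('wrist','w3.png'); P=wcloud(d,c); V,U=np.mgrid[:400,:640]
x,y,z=P[...,0],P[...,1],P[...,2]
m=(x>320)&(x<500)&(y>40)&(y<150)&(z>12)&(z<45); q=P[m]
print(m.sum(),cv2.minAreaRect(q[:,:2].astype(np.float32)),np.percentile(q[:,2],[5,50,95]))
print(r.read_state()['position'],r.read_state()['joint_pos'])
E
```

```text
2902 ((418.3076171875, 94.44741821289062), (129.3863067626953, 23.567895889282227), 9.230685234069824) [26.4898855  27.77965269 28.91993847]
[419.93936993  96.23807201 190.11253853] [-0.23567888  0.57723697 -0.10538386  2.03210549  0.11055004  0.54196051
  1.30671994]
```

>>> carry_out:
  moves:
    - [2.5,2.6,0,-3.8,4.2]
    - [2.5,2.6,0,-3.8,4.2]
    - [2.5,2.6,0,-3.8,4.2]
    - [2.5,2.6,0,-3.8,4.2]
    - [2.5,2.6,0,-3.8,4.2]
    - [2.5,2.6,0,-3.7,4.2]
    - [0,0,0,0,4.2]
    - [0,0,0,0,4.2]

```text
time: 9.18
position: [568.6, 251.5, 183.2]
tcp_rot: [-0.005, 0.12, 0.993, -0.0]
force: [-0.1, -0.4, -0.6]
gripper_width: 42.0
finger_force: 0.0
```

>>> carry_out:
  moves:
    - [0.2,0.05,-4,0,4.2]
    - [0,0,-4,0,4.2]
    - [0,0,-2,0,4.2]
    - [0,0,-1,0,4.2]
    - [0,0,-0.5,0,4.2]
    - [0,0,0,0,4.2]
    - [0,0,0,0,4.2]

```text
time: 10.05
position: [571.2, 252.6, 69.3]
tcp_rot: [-0.005, 0.12, 0.993, 0.0]
force: [0.0, 1.2, 0.0]
gripper_width: 42.2
finger_force: 0.0
```

>>> carry_out:
  moves:
    - [0,0,-0.6,0,4.2]
    - [0,0,0,0,4.2]
    - [0,0,0,0,2]
    - [0,0,0,0,2]
    - [0,0,0,0,2]
  force: 45

```text
time: 10.68
position: [571.0, 252.7, 62.7]
tcp_rot: [-0.005, 0.12, 0.993, 0.0]
force: [-0.3, 0.6, 2.6]
gripper_width: 23.2
finger_force: 44.6
```

Lift straight up, slightly forward along the slope normal, then look.

>>> carry_out:
  moves:
    - [0,0,1,0,2]
    - [-0.2,0,2,0,2]
    - [-0.5,0,4,0,2]
    - [-0.5,0,5,0,2]
    - [0,0,3,0,2]
    - [0,0,0,0,2]

```text
time: 11.42
position: [559.5, 252.8, 215.7]
tcp_rot: [-0.003, 0.12, 0.993, 0.001]
force: [0.0, 0.2, -2.8]
gripper_width: 23.4
finger_force: 44.7
```

```bash
cat >> h.py <<'E'
def tool(P,hsv,tcp,ang):
    # handle in hand: points near tcp in tool frame; returns centre, direction
    q=(P-tcp); a=np.radians(ang); ex=np.array([np.cos(a),np.sin(a),0]); ey=np.array([-ex[1],ex[0],0])
    return q@ex,q@ey,q[...,2]
E
python3 - <<'E'
from h import *
s=r.read_state();p,d,c=snap('wrist','w4.png'); P=wcloud(d,c);hsv=cv2.cvtColor(p,cv2.COLOR_RGB2HSV)
print(s['position'],s['force'],s['gripper_width'])
a,b,z=tool(P,hsv,s['position'],-13.8)
m=(abs(b)<11)&(a>-80)&(a<-14)&(abs(z)<90)
A,Z=a[m],z[m]; print(m.sum(),np.c_[A,b[m],Z][::max(1,m.sum()//20)].round(0).tolist())
E
```

```text
[559.47940235 252.77808229 215.69960892] [ 0.00950705  0.21827205 -2.77324734] 23.41668591205841
5062 [[-54.0, -11.0, -12.0], [-51.0, -7.0, -7.0], [-49.0, 10.0, -8.0], [-46.0, 3.0, -5.0], [-43.0, -4.0, -4.0], [-41.0, 10.0, -5.0], [-39.0, 2.0, 1.0], [-37.0, -6.0, 3.0], [-34.0, 5.0, 4.0], [-32.0, -5.0, 5.0], [-30.0, 4.0, 7.0], [-28.0, -9.0, 10.0], [-26.0, 0.0, 10.0], [-23.0, 10.0, 10.0], [-21.0, -4.0, 12.0], [-20.0, 4.0, 15.0], [-17.0, -7.0, 16.0], [-15.0, 0.0, 17.0], [-16.0, 9.0, 75.0], [-17.0, 9.0, 85.0], [-16.0, 10.0, 90.0]]
```

View pics/w4.png

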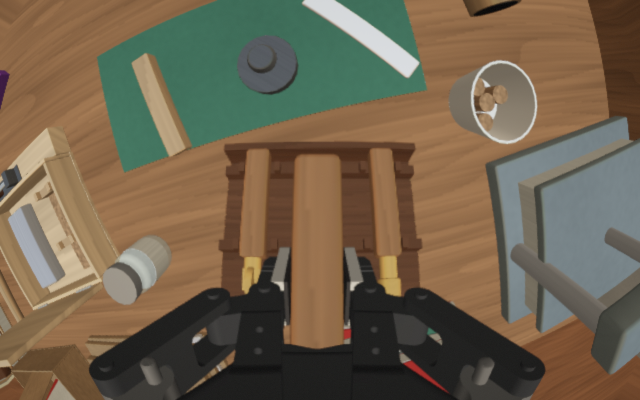

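>>> carry_out:
  moves:
    - [-0.9,-4.8,-0.5,2.8,2]
    - [-0.9,-4.8,-0.7,2.8,2]
    - [-0.9,-4.8,-1.2,2.8,2]
    - [-0.9,-4.8,-1.2,2.8,2]
    - [-0.9,-4.8,-1.2,2.8,2]
    - [-0.9,-4.8,-1.2,2.7,2]
    - [-0.9,-4.8,-1.2,2.7,2]
    - [-0.7,-5,-1.2,2.7,2]

```text
time: 12.48
position: [487.9, -134.7, 127.6]
tcp_rot: [-0.006, -0.073, 0.997, -0.0]
force: [1.4, -0.1, -2.6]
gripper_width: 23.3
finger_force: 44.8
```

>>> carry_out:
  moves:
    - [0,0,0,0,2]
    - [0,0,0,0,2]

```text
time: 12.72
position: [488.6, -133.0, 128.2]
tcp_rot: [-0.005, -0.072, 0.997, -0.0]
force: [0.0, 0.4, -3.3]
gripper_width: 23.3
finger_force: 45.0
```

```bash
python3 - <<'E'
from h import *
s=r.read_state();p,d,c=snap('wrist','w5.png'); P=wcloud(d,c)
T=s['position'];q=s['tcp_rot'];ang=np.degrees(2*np.arctan2(q[1],q[2])); yaw=-ang; print(T,q,'handle yaw',yaw)
a,b,z=tool(P,None,T,yaw)
m=(abs(b)<9)&(a>-65)&(a<-16)&(abs(z)<60); f=np.polyfit(a[m],z[m],1); print('slope',np.degrees(np.arctan(f[0])),'z at 0',f[1],'tail',np.percentile(a[m],1))
ex=np.array([np.cos(np.radians(8.3)),np.sin(np.radians(8.3))]);ey=np.array([-ex[1],ex[0]])
print('s,w',T[:2]@ex,T[:2]@ey)
m=(abs(b)<20)&(a>-60)&(a<-20)&(z>-15)&(z<20); print('centre b',np.percentile(b[m],[2,98]))
# cradle check
S=P[...,:2]@ex;W=P[...,:2]@ey;Z=P[...,2];k=(Z>37)&(Z<43)&(S>425)&(S<445)&(W>-240)&(W<-170); print(k.sum(),np.percentile(S[k],[3,97]) ,np.percentile(W[k],[3,97]))
E
```

```text
[ 488.64799517 -132.96608641  128.18943771] [-5.39530930e-03 -7.21792257e-02  9.97377016e-01 -3.72603393e-04] handle yaw 8.278450052275332
slope 35.09491431375587 z at 0 28.25035036613322 tail -54.05263511263474
s,w 464.3353138980238 -202.11273978084571
centre b [-12.2180119   10.53381866]
214 [431.00356605 442.88772049] [-228.22405504 -181.6428487 ]
```

>>> carry_out:
  moves:
    - [1.0,0.05,-1.5,0,2]
    - [0.85,0.05,-2,0,2]
    - [0,0,-1.5,0,2]
    - [0,0,-0.8,0,2]
    - [0,0,0,0,2]

```text
time: 13.4
position: [507.1, -132.4, 70.2]
tcp_rot: [-0.005, -0.072, 0.997, -0.001]
force: [-0.8, -0.7, -3.3]
gripper_width: 23.3
finger_force: 45.0
```

>>> carry_out:
  moves:
    - [0,0,-0.7,0,2]
    - [0,0,-0.4,0,2]
    - [0,0,-0.2,0,2]
    - [0,0,0,0,2]

```text
time: 13.9
position: [507.7, -132.5, 57.8]
tcp_rot: [-0.005, -0.072, 0.997, -0.001]
force: [0.7, 1.1, 3.3]
gripper_width: 23.6
finger_force: 45.9
```

>>> carry_out:
  moves:
    - [0.05,0,-0.3,0,2]
    - [0.05,0,-0.3,0,2]
    - [0.05,0,-0.3,0,2]
    - [0,0,0,0,2]
  force: 28

```text
time: 14.4
position: [511.4, -132.2, 49.5]
tcp_rot: [-0.002, -0.073, 0.997, -0.001]
force: [8.3, 2.0, 10.8]
gripper_width: 23.5
finger_force: 46.0
```

>>> carry_out:
  moves:
    - [0.0,0,-0.3,0,2]
    - [0.0,0,-0.3,0,2]
    - [0.0,0,-0.3,0,2]
    - [0,0,0,0,2]
  force: 22

```text
time: 14.9
position: [509.6, -132.5, 39.9]
tcp_rot: [-0.004, -0.072, 0.997, -0.001]
force: [2.3, -0.6, 3.4]
gripper_width: 23.6
finger_force: 44.6
```

```bash
cat > chk.py <<'E'
from h import *
import sys
s=r.read_state();p,d,c=snap('wrist',sys.argv[1]); P=wcloud(d,c)
T=s['position'];q=s['tcp_rot'];yaw=-np.degrees(2*np.arctan2(q[1],q[2])); print(T,s['force'],s['finger_force'])
a,b,z=tool(P,None,T,yaw)
m=(abs(b)<9)&(a>-70)&(a<-16)&(z>0)&(z<60); f=np.polyfit(a[m],z[m],1); print('slope',np.degrees(np.arctan(f[0])),'z at 0',f[1],'tail',np.percentile(a[m],1))
ex=np.array([np.cos(np.radians(8.3)),np.sin(np.radians(8.3))]);ey=np.array([-ex[1],ex[0]])
S=P[...,:2]@ex;W=P[...,:2]@ey; print('s,w',T[:2]@ex,T[:2]@ey,'tail s',np.percentile(S[m],1),'tail z',np.median(P[...,2][m&(S<np.percentile(S[m],4))]))
m=(abs(b)<20)&(a>-60)&(a<-20)&(abs(z-f[1]-f[0]*a)<3); g=np.polyfit(S[m],W[m],1);print('w',np.percentile(W[m],[2,50,98]),'yaw',8.3+np.degrees(np.arctan(g[0])))
E
python3 chk.py w6.png
```

```text
[ 509.62777667 -132.54518866   39.93412608] [ 2.29110452 -0.56562518  3.35305958] 44.612932205200195
slope 17.57985025529155 z at 0 28.278744453733935 tail -60.057857541287106
s,w 485.15610794048047 -204.72481216291592 tail s 425.0980746308207 tail z 48.297333513977705
w [-216.89231532 -205.67074152 -194.82689785] yaw 8.23406015719262
```

>>> carry_out:
  moves:
    - [0.0,0,-0.3,0,2]
    - [0.0,0,-0.3,0,2]
    - [0.0,0,-0.3,0,2]
    - [0,0,-0.2,0,2]
    - [0,0,0,0,2]

```text
time: 15.58
position: [509.6, -132.5, 28.8]
tcp_rot: [-0.004, -0.072, 0.997, -0.001]
force: [3.5, -0.3, 3.8]
gripper_width: 23.2
finger_force: 44.8
```

```bash
python3 chk.py w7.png
```

```text
[ 509.64133657 -132.47618679   28.79504537] [ 3.48239553 -0.29165848  3.7650376 ] 44.82271134853363
slope 7.262061307388444 z at 0 28.518081307150833 tail -61.15088604059868
s,w 485.1794866676336 -204.65849048770403 tail s 424.02859703146885 tail z 48.315193399703105
w [-216.82314073 -205.60514469 -194.77831242] yaw 8.272364576105982
```

>>> carry_out:
  moves:
    - [0.0,0,-0.3,0,2]
    - [0.0,0,-0.2,0,2]
    - [0.0,0,-0.1,0,2]
    - [0,0,0,0,2]

```text
time: 16.12
position: [509.9, -132.4, 22.9]
tcp_rot: [-0.004, -0.072, 0.997, -0.001]
force: [4.1, 0.5, 5.6]
gripper_width: 23.2
finger_force: 45.4
```

```bash
python3 chk.py w8.png
```

```text
[ 509.85249353 -132.42809809   22.90549568] [4.1272853  0.48370328 5.57682864] 45.38207173347473
slope 3.041820141525511 z at 0 29.727024818139448 tail -61.41954495282811
s,w 485.39537382092294 -204.64138729568285 tail s 423.97578514454096 tail z 46.01195180193764
w [-216.71950692 -205.58572638 -194.71393252] yaw 8.03744181492731
```

>>> carry_out:
  moves:
    - [0.0,0,-0.2,0,2]
    - [0.0,0,-0.1,0,2]
    - [0.0,0,0,0,2]

```text
time: 16.55
position: [510.0, -132.5, 22.0]
tcp_rot: [-0.003, -0.072, 0.997, -0.001]
force: [-4.8, 4.6, 60.0]
gripper_width: 23.3
finger_force: 52.8
```

```bash
python3 chk.py w9.png
```

```text
[ 509.98570773 -132.45532387   22.00096173] [-4.83262166  4.61193979 59.97752347] 52.83768832683563
slope 2.637892734359179 z at 0 30.17239356966693 tail -61.515469652322714
s,w 485.5232624958271 -204.68755820001113 tail s 424.0078227816713 tail z 45.24620607075381
w [-216.69862464 -205.61275516 -194.61048001] yaw 7.90968152535644
```

>>> carry_out:
  moves:
    - [0,0,0.25,0,2]
    - [0,0,0,0,3]
    - [0,0,0,0,5]
    - [0,0,0,0,5]
    - [0,0,1.5,0,5]
    - [0,0,4,0,5]
    - [0,0,5,0,5]
    - [0,0,5,0,5]

```text
time: 17.6
position: [508.6, -132.4, 179.6]
tcp_rot: [-0.005, -0.072, 0.997, -0.001]
force: [0.7, 0.6, 0.7]
gripper_width: 50.1
finger_force: 0.0
```

>>> carry_out:
  moves:
    - [-1,0,5,0,5]
    - [-1,0,3,0,3]
    - [0,0,0,0,0]
    - [0,0,0,0,0]

```text
time: 18.1
position: [488.7, -132.4, 257.0]
tcp_rot: [-0.005, -0.072, 0.997, -0.001]
force: [0.6, 0.1, -0.3]
gripper_width: -0.2
finger_force: 0.0
```

```bash
python3 - <<'E'
from h import *
s=r.read_state();print(s['position'],s['gripper_width'])
p,d,c=snap('wrist','w10.png'); P=wcloud(d,c);z=P[...,2]
ex=np.array([np.cos(np.radians(8.3)),np.sin(np.radians(8.3))]);ey=np.array([-ex[1],ex[0]])
S=P[...,:2]@ex;W=P[...,:2]@ey
m=(z>44)&(z<57)&(S>418)&(S<585)&(W>-235)&(W<-175)
q=P[m]; A=np.c_[S[m],W[m],np.ones(m.sum())]; print(m.sum(),np.percentile(S[m],[0,1,99,100]),'plane',np.linalg.lstsq(A,z[m],rcond=None)[0],np.median(z[m]))
h=m&(S<530)&(S>430);g=np.polyfit(S[h],W[h],1); print('w',np.percentile(W[h],[2,50,98]),np.degrees(g[0]))
V,U=np.mgrid[:400,:640]
k=(W<-160)&(W>-370)&(S>540)&(S<640)&(z>80)&(U>180)
for lo in range(90,260,30):
    j=k&(z>lo)&(z<lo+30); print(lo,j.sum(),np.median(S[j]) if j.sum() else 0)
k=(W<-320)&(W>-345)&(S>560)&(S<640);print(z[k&(S>570)].max() if k.any() else None)
E
```

```text
[ 488.72668797 -132.43419859  257.0392679 ] -0.22399748251149124
1992 [423.19417395 424.19146991 557.68978861 560.85209309] plane [-8.84308693e-03  2.49994480e-03  5.49560724e+01] 50.47621429755418
w [-217.09282442 -206.08962743 -194.3701329 ] -0.11616828334724082
90 526 589.5422875340257
120 196 588.0455375722511
150 249 586.0891915180474
180 134 585.1150426633527
210 0 0
240 0 0
142.48723908140096
```

View pics/w10.png

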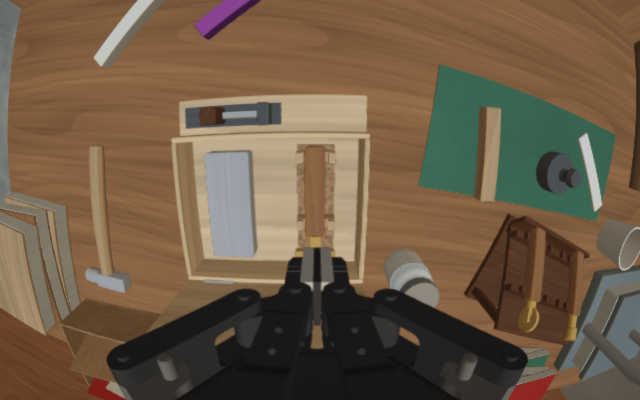

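>>> carry_out:
  moves:
    - [0,0,4.5,0,0]
    - [0,0,4.5,0,0]
    - [1,-1.5,0.5,0,0]
    - [3.2,-1.7,0,0,0]
    - [3.2,-1.7,0,0,0]
    - [3.2,-1.7,0,0,0]
    - [3.2,-1.7,0,0,0]
    - [3.2,-1.7,0,0,0]

```text
time: 19.15
position: [656.3, -231.0, 351.1]
tcp_rot: [-0.006, -0.072, 0.997, -0.001]
force: [-0.1, 0.9, 1.3]
gripper_width: -0.1
finger_force: 0.0
```

>>> carry_out:
  moves:
    - [0.3,0,0,0,0]
    - [0,0,0,0,0]
    - [0,0,0,0,0]

```text
time: 19.52
position: [658.1, -230.3, 352.7]
tcp_rot: [-0.005, -0.072, 0.997, -0.001]
force: [0.5, 0.3, -0.6]
gripper_width: 0.1
finger_force: 0.0
```

```bash
python3 - <<'E'
from h import *
s=r.read_state();print(s['position'],s['joint_pos'].round(2),s['tcp_rot'])
ex=np.array([np.cos(np.radians(8.3)),np.sin(np.radians(8.3))]);ey=np.array([-ex[1],ex[0]])
T=s['position'];print('s,w',T[:2]@ex,T[:2]@ey)
L=150
for th in list(np.arange(1.5,-0.01,-0.1)):
    k=np.array([592.3-L*np.cos(th)+8*np.sin(th)+11,62+L*np.sin(th)+8*np.cos(th)]); xy=k[0]*ex-322*ey; print(round(th,2),xy.round(1),k[1].round(1))
E
```

```text
[ 658.09281617 -230.28671534  352.74531464] [ 0.32  0.91 -0.16  0.56  0.13  1.69  1.96] [-4.93353154e-03 -7.24330882e-02  9.97360740e-01 -8.13322441e-04]
s,w 617.9564978307922 -322.87442256103327
1.5 [ 640.9 -231.9] 212.2
1.4 [ 626.  -234.1] 211.2
1.3 [ 611.4 -236.2] 208.7
1.2 [ 597.1 -238.3] 204.7
1.1 [ 583.2 -240.3] 199.3
1.0 [ 569.9 -242.3] 192.5
0.9 [ 557.4 -244.1] 184.5
0.8 [ 545.7 -245.8] 175.2
0.7 [ 535.  -247.4] 164.8
0.6 [ 525.4 -248.8] 153.3
0.5 [ 517. -250.] 140.9
0.4 [ 509.8 -251. ] 127.8
0.3 [ 504.  -251.9] 114.0
0.2 [ 499.6 -252.5] 99.6
0.1 [ 496.6 -253. ] 84.9
-0.0 [ 495.  -253.2] 70.0
```

>>> carry_out:
  moves:
    - [0.2,0,-3.5,0,0]
    - [0,0,-3.5,0,0]
    - [0,0,-3.5,0,0]
    - [0,0,-3,0,0]
    - [0,0,-0.5,0,0]
    - [0,0,0,0,0]

```text
time: 20.27
position: [660.7, -230.6, 213.6]
tcp_rot: [-0.004, -0.072, 0.997, -0.001]
force: [-0.0, 0.2, 0.5]
gripper_width: -0.0
finger_force: 0.0
```

>>> carry_out:
  moves:
    - [-0.9,-0.1,0,0,0]
    - [-0.9,-0.1,0,0,0]
    - [-1.0,-0.15,-0.1,0,0]
    - [-1.0,-0.15,-0.1,0,0]
    - [0,0,0,0,0]

```text
time: 20.9
position: [622.7, -235.9, 212.0]
tcp_rot: [-0.004, -0.072, 0.997, -0.001]
force: [-0.7, 0.3, 0.5]
gripper_width: 0.1
finger_force: 0.0
```

>>> carry_out:
  moves:
    - [-0.7,-0.1,-0.2,0,0]
    - [-0.7,-0.1,-0.2,0,0]
    - [0,0,0,0,0]

```text
time: 21.28
position: [608.0, -237.7, 206.3]
tcp_rot: [-0.005, -0.072, 0.997, -0.001]
force: [-0.5, 0.0, -0.7]
gripper_width: 0.0
finger_force: 0.0
```

```bash
cat > lid.py <<'E'
from h import *
p,d,c=snap('scene'); P=cloud(d,c); z=P[...,2]
ex=np.array([np.cos(np.radians(8.3)),np.sin(np.radians(8.3))]);ey=np.array([-ex[1],ex[0]])
S=P[...,:2]@ex;W=P[...,:2]@ey
m=(W<-150)&(W>-222)&(S>380)&(S<640)&(z>60)&(z<290)
for lo in range(60,280,20):
    j=m&(z>lo)&(z<lo+20)
    if j.sum(): print(lo,j.sum(),np.percentile(S[j],[5,50,95]).round(0))
E
python3 lid.py
```

```text
60 84 [411. 598. 600.]
80 91 [590. 594. 597.]
100 95 [584. 587. 591.]
120 98 [578. 581. 584.]
140 105 [572. 575. 579.]
160 104 [565. 569. 572.]
180 111 [560. 563. 566.]
200 112 [553. 557. 560.]
220 142 [542. 550. 554.]
240 40 [539. 546. 549.]
260 12 [535. 538. 542.]
```

>>> carry_out:
  moves:
    - [-1.1,-0.1,-0.2,0,0]
    - [-1.4,-0.2,-0.5,0,0]
    - [-1.3,-0.2,-0.7,0,0]
    - [-1.25,-0.2,-0.8,0,0]
    - [-1.2,-0.2,-0.9,0,0]
    - [-1.1,-0.15,-1.0,0,0]
    - [0,0,0,0,0]

```text
time: 22.2
position: [534.5, -248.3, 164.9]
tcp_rot: [-0.006, -0.072, 0.997, -0.001]
force: [0.3, -0.1, 0.2]
gripper_width: -0.2
finger_force: 0.0
```

>>> carry_out:
  moves:
    - [-0.9,-0.15,-1.1,0,0]
    - [-0.85,-0.1,-1.2,0,0]
    - [-0.7,-0.1,-1.3,0,0]
    - [-0.6,-0.1,-1.4,0,0]
    - [-0.4,-0.05,-1.4,0,0]
    - [0,0,0,0,0]

```text
time: 22.95
position: [500.6, -253.0, 101.0]
tcp_rot: [-0.006, -0.072, 0.997, -0.001]
force: [-0.1, -0.3, -0.9]
gripper_width: 0.1
finger_force: 0.0
```

```bash
python3 lid.py
```

```text
60 427 [539. 571. 596.]
80 711 [442. 493. 540.]
100 203 [404. 427. 449.]
```

>>> carry_out:
  moves:
    - [-0.3,0,-1.2,0,0]
    - [-0.2,0,-1.0,0,0]
    - [0,0,-0.6,0,0]
    - [0,0,-0.3,0,0]
    - [0,0,-0.2,0,0]
    - [0,0,0,0,0]

```text
time: 23.75
position: [495.3, -253.1, 70.2]
tcp_rot: [-0.005, -0.072, 0.997, -0.001]
force: [-12.7, 6.0, 45.0]
gripper_width: 0.3
finger_force: 22.5
```

>>> carry_out:
  moves:
    - [0,0,2,0,0]
    - [0,0,5,0,0]
    - [-2,-1.5,0,0,0]
    - [-2.2,-1.5,0,0,0]
    - [-2.1,-1.5,0,0,0]
    - [0,0,0,0,0]
    - [0,0,0,0,0]

```text
time: 24.62
position: [433.1, -297.7, 138.3]
tcp_rot: [-0.005, -0.073, 0.997, -0.001]
force: [-0.4, 0.3, 0.1]
gripper_width: 0.1
finger_force: 0.0
```

```bash
python3 lid.py; python3 - <<'E'
from h import *
s=r.read_state();p,d,c=snap('wrist','w11.png'); P=wcloud(d,c);z=P[...,2]
ex=np.array([np.cos(np.radians(8.3)),np.sin(np.radians(8.3))]);ey=np.array([-ex[1],ex[0]])
S=P[...,:2]@ex;W=P[...,:2]@ey;T=s['position'];print(T,'s,w',T[:2]@ex,T[:2]@ey)
m=(z>75)&(z<84)&(S>365)&(S<402)&(W>-350)&(W<-220); print('post',m.sum(),np.percentile(S[m],[2,98]),np.percentile(W[m],[2,98]))
m=(S>410)&(S<580)&(W>-370)&(W<-150)&(z>55)&(z<85);A=np.c_[S[m],np.ones(m.sum())];print('lid',np.linalg.lstsq(A,z[m],rcond=None)[0],np.median(z[m]))
E
```

```text
60 1238 [418. 508. 591.]
[ 433.20581367 -297.55565676  138.31010844] s,w 385.7143204054467 -356.97494155828616
post 756 [374.70402254 393.80404713] [-330.73864632 -311.65325762]
lid [-1.24865443e-02  7.72228023e+01] 71.31542454784787
```

View pics/w11.png

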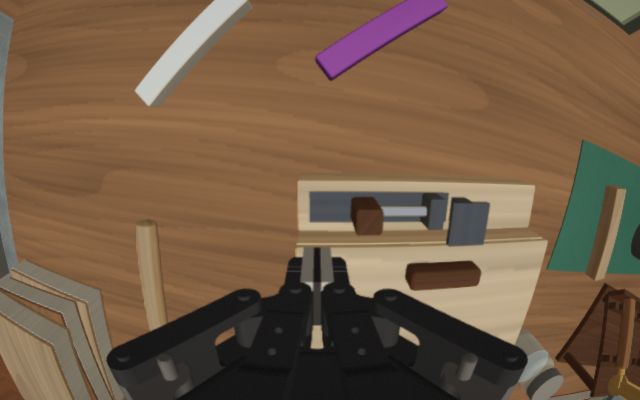

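>>> carry_out:
  moves:
    - [0,0,-3,0,0]
    - [0,0,-3,0,0]
    - [0,0,-1.6,0,0]
    - [0,0,-0.8,0,0]
    - [0,0,0,0,0]

```text
time: 25.35
position: [432.7, -298.0, 54.5]
tcp_rot: [-0.005, -0.072, 0.997, -0.001]
force: [-0.3, -0.3, 0.0]
gripper_width: 0.2
finger_force: 0.0
```

>>> carry_out:
  moves:
    - [-0.1,0.8,0,0,0]
    - [-0.15,1,0,0,0]
    - [-0.15,1,0,0,0]
    - [-0.15,1,0,0,0]
    - [0,0,0,0,0]

```text
time: 25.98
position: [427.0, -259.1, 54.4]
tcp_rot: [-0.005, -0.073, 0.997, -0.001]
force: [0.5, 0.0, 0.2]
gripper_width: -0.0
finger_force: 0.0
```

>>> carry_out:
  moves:
    - [-0.1,0.7,0,0,0]
    - [-0.05,0.4,0,0,0]
    - [-0.05,0.3,0,0,0]
    - [0,0,0,0,0]

```text
time: 26.48
position: [425.0, -245.8, 54.3]
tcp_rot: [-0.005, -0.072, 0.997, -0.001]
force: [-0.2, -0.2, 0.5]
gripper_width: 0.5
finger_force: 0.0
```

>>> carry_out:
  moves:
    - [-0.05,0.3,0,0,0]
    - [-0.05,0.3,0,0,0]
    - [0,0.2,0,0,0]
    - [0,0,0,0,0]

```text
time: 26.98
position: [424.5, -242.1, 54.6]
tcp_rot: [-0.004, -0.07, 0.997, -0.004]
force: [2.2, -31.2, -6.2]
gripper_width: 0.0
finger_force: 15.5
```

>>> carry_out:
  moves:
    - [0.1,-1,0,0,0]
    - [0.15,-1.2,0,0,0]
    - [0,0,3,0,0]
    - [0,0,5,0,0]
    - [0,0,5,0,0]
    - [0,0,5,0,0]
    - [0,0,0,0,0]

```text
time: 27.85
position: [427.4, -260.7, 237.2]
tcp_rot: [-0.003, -0.072, 0.997, -0.002]
force: [0.0, -0.2, -0.8]
gripper_width: -0.0
finger_force: 0.0
```

```bash
python3 - <<'E'
from h import *
s=r.read_state();p,d,c=snap('wrist','w12.png'); P=wcloud(d,c);z=P[...,2]
ex=np.array([np.cos(np.radians(8.3)),np.sin(np.radians(8.3))]);ey=np.array([-ex[1],ex[0]])
S=P[...,:2]@ex;W=P[...,:2]@ey;print(s['position'],s['force'],s['qvel'].max())
m=(z>75)&(z<84)&(S>365)&(S<402)&(W>-350)&(W<-220); print('post',m.sum(),np.percentile(W[m],[2,98]))
m=(z>56)&(z<66)&(S>370)&(S<400)&(W>-285)&(W<-200); print('block/hasp',m.sum(),np.percentile(W[m],[1,50,99]))
for lo in range(420,580,40):
    m=(S>lo)&(S<lo+40)&(W>-370)&(W<-300)&(z>55)&(z<80);print('lid',lo,m.sum(),np.median(z[m]))
E
```

```text
[ 427.41020684 -260.70152539  237.24302169] [ 0.04897476 -0.15297866 -0.80578694] 0.0671400337597604
post 365 [-288.9330904  -270.48219617]
block/hasp 294 [-283.8547963  -262.47566312 -255.86563257]
lid 420 1941 71.40412228799858
lid 460 403 71.48795783412982
lid 500 25 71.53687866206053
lid 540 106 71.46504180376022
```

View pics/w12.png

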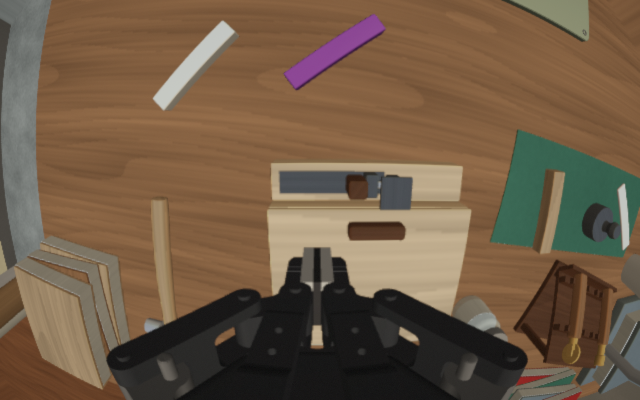

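```bash
python3 - <<'E'
from h import *
p,d,c=snap('wrist'); P=wcloud(d,c);z=P[...,2]
ex=np.array([np.cos(np.radians(8.3)),np.sin(np.radians(8.3))]);ey=np.array([-ex[1],ex[0]])
W=P[...,:2]@ey;S=P[...,:2]@ex
for v in (178,182,187,191): print([(int(round(W[v,u])),int(round(z[v,u]))) for u in range(342,392,2)])
m=(S>370)&(S<400)&(z>56)&(z<66)&(W>-270)&(W<-240); print(np.percentile(W[m],[1,10,50,90,99]))
t=np.load('w2.npz');P=t['P'];W=P[...,:2]@ey;S=P[...,:2]@ex;z=P[...,2];m=(S>370)&(S<400)&(z>58)&(z<66)&(W>-290)&(W<-240);print('block before',m.sum(),np.percentile(W[m],[1,10,50,90,99]))
E
```

```text
[(-292, 38), (-290, 40), (-289, 51), (-287, 54), (-285, 56), (-283, 56), (-281, 56), (-279, 55), (-277, 57), (-275, 56), (-272, 56), (-270, 55), (-269, 60), (-267, 60), (-265, 62), (-262, 61), (-260, 61), (-258, 60), (-256, 59), (-249, 39), (-254, 70), (-251, 70), (-249, 70), (-247, 71), (-245, 70)]
[(-293, 40), (-290, 38), (-290, 63), (-289, 71), (-288, 78), (-286, 79), (-284, 77), (-282, 78), (-280, 79), (-277, 76), (-275, 77), (-273, 76), (-270, 71), (-267, 62), (-265, 62), (-262, 61), (-260, 60), (-258, 61), (-255, 58), (-249, 38), (-254, 72), (-252, 72), (-249, 71), (-247, 71), (-245, 70)]
[(-292, 39), (-290, 38), (-290, 64), (-289, 77), (-288, 80), (-286, 79), (-284, 80), (-281, 78), (-280, 79), (-277, 78), (-275, 78), (-273, 79), (-272, 80), (-266, 61), (-264, 59), (-262, 60), (-260, 61), (-258, 60), (-254, 53), (-255, 69), (-253, 71), (-251, 71), (-249, 71), (-247, 71), (-245, 72)]
[(-292, 39), (-290, 40), (-290, 65), (-289, 77), (-287, 79), (-286, 80), (-283, 78), (-281, 78), (-280, 80), (-277, 80), (-275, 79), (-273, 79), (-271, 79), (-266, 61), (-264, 61), (-262, 61), (-260, 62), (-257, 61), (-251, 38), (-255, 70), (-253, 72), (-251, 71), (-249, 72), (-247, 71), (-245, 71)]
[-268.74859458 -266.5869361  -261.8882926  -256.86967468 -255.32679711]
block before 222 [-269.012827   -267.53322454 -262.33144792 -256.65394575 -255.68619135]
```

The post rests against the guide block with no gap, the lid is flat and the arm is clear.

```bash
python3 -c "
from plant import r
print(r.sign_off())"
```

```text
the job is handed in; nothing more can be done
None
```

The job is handed in, though no verdict came back: the stick is flat on the mat, the T-headed tool lies in the cradle with its head towards the hinge, the lid is shut, and the bolt was then slid home against its end stop.

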